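Start the vial box's self-tapping screw and stock its empty cells

ROBOT

A 6-joint arm with a two-finger parallel gripper is mounted at the origin on a cart in front of the work surface, level with it; the furniture and walls round the work are solid. World frame = base frame: x ahead of the robot, y to its left, z up, the work surface at z = 0. Lengths are in m, angles in rad, forces in N, time in s.
With the tool pointing down it reaches from about 0.35 to 0.975 m from the base axis. Payload 17.4 kg.
Tool frame: the origin (TCP) lies on the front face of the gripper's body, between the roots of the fingers; the fingertips stand 73 mm ahead of it and the grasp point (between the pads) lies 54 mm ahead of it; z points along the fingers, y is the line along which they close (so a half turn about z gives the same grasp; the last joint's range is limited). The gripper opens to 85 mm and grips with 20 to 120 N. Pads are 22 mm wide; open, the fingers measure 114 mm over their backs; the gripper's body (76 mm by 85 mm) begins 54 mm behind the grasp point. The pads swing forward as they close: fully open they stand 13 mm farther back than shut.
Start: joints at [-0.038, 0.116, 1.442, -0, 1.584, -0.038], TCP at [0.675, -0, 0.304] pointing down, gripper open.
Joint ranges: [-2.83, 2.83], [-0.83, 2.19], [0.07, 2.5], [-1.14, 4.28], [0.01, 3], [-2.97, 2.97]. Speed limits (rad/s): [1.89, 1.89, 2.22, 3.14, 3.14, 3.14].

INTERFACE

Orientations are given as a unit quaternion [w, x, y, z].
In Python, from cell import telemetry, viewer, job_done gives the robot as it stands. The module is installed in compiled form; this text tells all that it offers.
- The arm moves only by the tool jog_arm, never from a script. Its argument "motion" is a list that holds one entry, the list of rows, each a list of 6 numbers: the shift along the tool's x, y, z in m, then the turn, a rotation vector about the tool's x, y, z in rad. In form: [[[dx, dy, dz, ax, ay, az], ...]]. A call has 1 to 8 rows; each row is the pose to reach, as a shift and turn from the pose commanded when the call began, along the tool's axes at that moment; what a row does not reach only later rows make up. A row lasts 1/10 s, in which the tool goes at most 50 mm and 8.59 degrees, less where a joint would pass 70% of its speed; a pose out of reach is approached as far as the arm can. A call with a gripper value outside its range is refused whole. "gripper" is the closure in counts, from 0 (fully open) to 255 (shut), set as the call begins (left out, the last holds). The fingers move at their own pace and stop on an object; "force" is the grip in N (left out, the last holds). Time passes only in rows, so rows that repeat a pose let the fingers close. It gives the time, the measured TCP pose, the force, the opening and the grip force at its end, in the units of the state.
- telemetry.observe(): the state, without advancing time (a new reading comes with each control period).
- viewer.capture(name): name is "scene" or "side" or "wrist"; returns the picture (400x640x3 uint8, red, green, blue); there is no depth.
- viewer.calibration(name): a dict with "fov_y" (degrees; the focal length in pixels is half the picture's height over the tangent of half this angle, whatever the lens; pixels are square), "cx", "cy" (the principal point, pixels), "rvec" (rotation vector, rad) and "tvec" (3), from world to camera coordinates, as OpenCV has them; the wrist camera has in their place "hand_eye" (4x4, takes a point from camera to tool coordinates, whose origin is the TCP and whose axes are the flange's). Camera axes: x right, y down, z forward; pixel columns grow to the right and rows downward; lengths in m; the calibration is good to about 2 mm. A picture is of the moment at which its call begins: read the wrist's pose just before it. calibration takes no time and is no camera call.
- job_done(): hands the job in; it is judged then, once.
The state is a dict: "time": time; "q": joint angles; "qd": joint speeds; "joint_torque": joint torques, N m; "ee_pos": TCP position; "orientation": TCP orientation; "wrist_force": force on the tool from outside, world axes, zero at the start; "moment": the same for the moment, N m; "opening": finger opening in m; "grasp_force": force on a finger pad.
Only numpy, scipy, OpenCV 4.12 (cv2) and the standard library are available. Lean on these libraries where they do the work, as an engineer would, in place of code of your own. Each camera call takes 0.05 s, during which the arm holds its last target. There are 200 camera calls.

TASK

Fix the white vial box before it is stocked: press the head of its self-tapping wing screw down firmly and, keeping it pressed, turn it clockwise until it has cut at least half a turn into the boss. Then stand the two loose vials from the bench upright in the two empty cells (those with a dark cushion on the floor), one in each, right down on the cushion, and let go. Leave the vials already in the box, and the beaker, timer, tally counter and dish, where they are.

Things in the scene. Friction and masses are not known exactly. Their poses are not given: they have to be found in the camera images.
- vialbox: white plastic vial box fixed to the bench, turned a little either way; origin on the bench top near the middle of its base plate (50 mm along x, -94 to +102 mm along y, 4 mm thick). A row of four open cells runs along its y axis, centres at y = -72, -44, -16, +12 mm, x = 0. At y = +72 mm a round boss 40 mm tall holds the upright wing screw.
- row (a point): centre of the row of cells, on the cells' floor, 4 mm above the bench; axes as the box, the row runs along y. Each cell is 25 mm square inside, cells 28 mm apart; walls and dividers are 3 mm thick, their tops 18 mm above the bench.
- wing (a point): on the axis of the steel self-tapping wing screw, at the foot of its wing and on top of its round collar, 55 mm above the bench at first. Axes turn with the head, z up: the wing is a bar 36 mm along x, 12 mm thick along y (grip across y), 27 mm tall; the collar, 40 mm in diameter, may be pressed by fingertips. The head stands at any angle at first.
- collar (a point): on the screw's axis at the underside of the collar, 6 mm below the wing's foot. The head slides on the shank against a spring: it can be pressed down 8 mm, 2 N per mm (16 N at the bottom), and rises when let go. Turned with less than about 6 N downward it only spins on the spot; pressed 6 to 8 mm and turned clockwise it bites.
- screw_thread (a joint): how far the screw has really cut into the boss, rad: 0 at first, growing clockwise seen from above, stop at 5.2; half a turn is 3.14. Free spinning does not count. Cutting takes about 0.06 N m and sinks the screw 1.27 mm per rad, so the press must follow it down. Let go, the screw stays as driven and can be gripped again for another stroke.
- vial_0: one of the two loose vials standing on the bench to the robot's right of the box: a plain small screw-cap vial, 31 mm tall: round body 13 mm in diameter up to 20 mm, cap 15 mm in diameter from 21 to 31 mm; about 20 g; origin at the centre of its underside, z up.
- vial_1: the other loose vial standing on the bench: a plain small screw-cap vial, 31 mm tall: round body 13 mm in diameter up to 20 mm, cap 15 mm in diameter from 21 to 31 mm; about 20 g; origin at the centre of its underside, z up.
- pad_0: a thin dark round cushion, 18 mm in diameter and 2 mm thick, fixed on the floor of one of the two empty cells, in the middle of that cell; origin at the centre of its underside (4 mm above the box's underside). Which cells are empty varies.
- pad_1: the cushion of the other empty cell: a thin dark round cushion, 18 mm in diameter and 2 mm thick, fixed on the floor of one of the two empty cells, in the middle of that cell; origin at the centre of its underside (4 mm above the box's underside). Which cells are empty varies.
- stock_0: a vial already standing in the box on the floor of its cell, to be left there: a plain small screw-cap vial, 31 mm tall: round body 13 mm in diameter up to 20 mm, cap 15 mm in diameter from 21 to 31 mm; about 20 g; origin at the centre of its underside, z up.
- stock_1: the other vial already standing in the box, to be left there: a plain small screw-cap vial, 31 mm tall: round body 13 mm in diameter up to 20 mm, cap 15 mm in diameter from 21 to 31 mm; about 20 g; origin at the centre of its underside, z up.
- beaker_100: small glass beaker among the loose vials, 61 mm in diameter at the rim, 72 mm tall; origin at the centre of its underside; a bystander.
- timer: white lab timer lying on the bench, 68 x 68 x 19 mm; origin at the centre of its underside; a bystander.
- tally: round hand tally counter, 44 x 54 x 21 mm; origin at the centre of its underside; a bystander.
- dish_60: small petri dish, 58 mm in diameter and 13 mm tall; origin at the centre of its underside; a bystander.
Mind the look-alikes: they are no part of the job. Leave any orange look-alike of the vialbox alone.

How it is judged:
By the outcome, as a careful person would: the job done as asked, in the order asked, and still so for the second after the job is handed in, with the robot touching nothing.
It also fails if it takes over 72 s, if anything falls off the work surface, if the arm or the gripper's body presses on something with over 40 N, if the wrist force passes 120 N, or if a joint passes its speed limit or range.

## Working session

There is one attempt and no reset: what is moved stays moved. The work goes in short steps, Python scripts to look and compute and a tool call to move; the robot and the scene stay as the last step left them, time stands still between calls to the robot, and variables do not carry over. Pictures are saved under pics/ and viewed, at most 10 in all, crops included, and the job is handed in when it is done.

Besides the shell and the picture viewer there is one more tool, called after ">>>" in YAML: its name, and indented under it one key for each argument. jog_arm: Moves the arm, as the interface text tells. Its arguments: {"type":"object","properties":{"motion":{"type":"array","items":{"type":"array","items":{"type":"array","items":{"type":"number"}}}},"gripper":{"type":"number"},"force":{"type":"number"}},"required":["motion"]}

```bash
mkdir -p pics; cat > h.py <<'E'
import numpy as np, cv2
from scipy.spatial.transform import Rotation as R
from cell import telemetry, viewer, job_done
def cam(name, st=None):
    c=viewer.calibration(name); f=200/np.tan(np.radians(c['fov_y'])/2)
    K=np.array([[f,0,c['cx']],[0,f,c['cy']],[0,0,1]])
    if 'rvec' in c:
        Rm=cv2.Rodrigues(np.array(c['rvec'],float))[0]; t=np.array(c['tvec'],float)
        return K,Rm.T,-Rm.T@t   # cam->world rot, centre
    st=st or telemetry.observe(); w,x,y,z=st['orientation']
    T=R.from_quat([x,y,z,w]).as_matrix(); H=np.array(c['hand_eye'])
    return K,T@H[:3,:3],T@H[:3,3]+np.array(st['ee_pos'])
def ray(C,uv,z):
    K,A,o=C; d=A@np.linalg.solve(K,[uv[0],uv[1],1]); return (o+d*(z-o[2])/d[2])
def proj(C,p):
    K,A,o=C; q=K@(A.T@(np.array(p)-o)); return q[:2]/q[2]
def snap(name,fn):
    st=telemetry.observe(); im=viewer.capture(name); cv2.imwrite('pics/'+fn,im[...,::-1]); return st,im
E
python3 - <<'E'
from h import *
for n in('scene','side','wrist'):
    st,im=snap(n,n+'0.png'); print(n,viewer.calibration(n)); 
ims=[cv2.imread(f'pics/{n}0.png') for n in('scene','side','wrist')]
print(telemetry.observe())
E
```

```text
scene {'fov_y': 51.779262421399324, 'cx': 319.48451161858384, 'cy': 203.6254807395975, 'rvec': array([ 1.99896478, -0.51886858,  0.33230586]), 'tvec': array([-0.4500518 ,  0.1887167 ,  0.83533654])}
side {'fov_y': 42.0310284918525, 'cx': 321.32925174626195, 'cy': 203.1079996560741, 'rvec': array([ 0.64070409, -2.51861377,  1.28737641]), 'tvec': array([0.44220471, 0.19839529, 1.22578132])}
wrist {'fov_y': 63.19910026906177, 'cx': 323.28050583669415, 'cy': 200.9863743841919, 'hand_eye': array([[-7.11321828e-04, -9.51874221e-01, -3.06488109e-01,
         7.92161532e-02],
       [ 9.99999732e-01, -6.23633441e-04, -3.84031347e-04,
         1.74870147e-04],
       [ 1.74413305e-04, -3.06488300e-01,  9.51874410e-01,
        -7.06461105e-02],
       [ 0.00000000e+00,  0.00000000e+00,  0.00000000e+00,
         1.00000000e+00]])}
{'time': 0.15, 'q': array([-3.77814948e-02,  1.16410195e-01,  1.44207960e+00,  4.96698562e-06,
        1.58402907e+00, -3.78042086e-02]), 'qd': array([ 0.00014247, -0.00256753, -0.00137698, -0.00170594,  0.00068748,
        0.0032533 ]), 'joint_torque': array([ 7.81324125e-04, -7.32512355e+01, -6.32847619e+01, -3.31336332e-05,
        5.00968890e-03,  2.64853352e-04]), 'ee_pos': array([6.74928590e-01, 7.33857895e-06, 3.03328550e-01]), 'orientation': array([-3.41291550e-04,  7.07098652e-01,  7.07114758e-01, -3.13036437e-04]), 'wrist_force': array([-1.13030064,  0.42249707,  0.25094638]), 'moment': array([ 0.02389527, -0.02529387, -0.08512332]), 'grasp_force': 0.0, 'opening': 0.08508749125299706}
```

View pics/scene0.png

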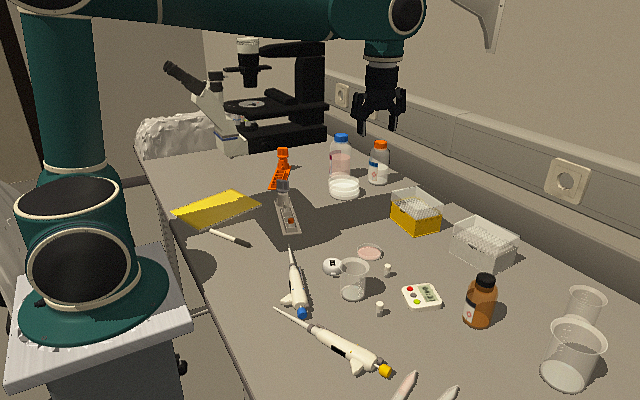

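View pics/wrist0.png

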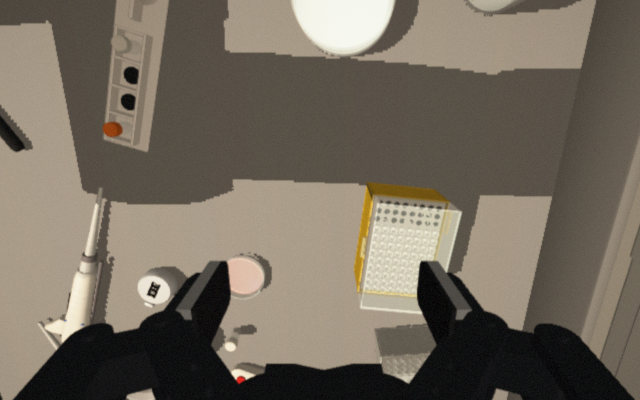

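The wrist view shows the box at upper left: cells at about (112,129) with an orange cap, (129,101) and (132,75) with dark cushions, and (121,43) with a pale cap. One loose vial stands at (231,342). The scene view shows the loose vials at (388,270) and (380,309), with the beaker between them at (354,280). I'll measure these.

```bash
python3 - <<'E'
from h import *
C=cam('wrist')
for n,uv,z in [('c-72',(112,129),.035),('dark1',(129,101),.006),('dark2',(132,75),.006),('c+12',(121,43),.035),('corner',(148,151),.004),('vial',(231,342),.031),('tally',(155,287),.02)]: print(n,ray(C,uv,z).round(4))
S=cam('scene')
for n,uv,z in [('vA',(388,265),.031),('vB',(380,303),.031),('boss',(284,185),.055),('beaker',(354,295),.0),('orange',(283,150),.08),('end',(290,233),.004)]: print(n,ray(S,uv,z).round(4))
im=cv2.imread('pics/scene0.png')[130:250,220:340]; a=cv2.resize(im,None,fx=3.3,fy=3.3,interpolation=cv2.INTER_CUBIC)
im=cv2.imread('pics/side0.png'); b=cv2.resize(im,(640,400)); 
cv2.imwrite('pics/a.png',np.vstack([a[:200],a[200:]])); 
cv2.imwrite('pics/ab.png',np.hstack([a,cv2.resize(b,(404,396*404//640*1)) if 0 else np.pad(cv2.resize(b,(404,252)),((0,a.shape[0]-252),(0,0),(0,0)))]))
E
```

```text
c-72 [0.4586 0.0475 0.035 ]
dark1 [0.4644 0.0745 0.006 ]
dark2 [0.4724 0.1008 0.006 ]
c+12 [0.4831 0.1275 0.035 ]
corner [0.4749 0.02   0.004 ]
vial [ 0.5557 -0.2221  0.031 ]
tally [ 0.4641 -0.1477  0.02  ]
vA [ 0.5577 -0.2288  0.031 ]
vB [ 0.4683 -0.3189  0.031 ]
boss [0.5133 0.2029 0.055 ]
beaker [ 0.4599 -0.2457  0.    ]
orange [0.6069 0.4084 0.08  ]
end [0.448 0.031 0.004]
```

View pics/ab.png

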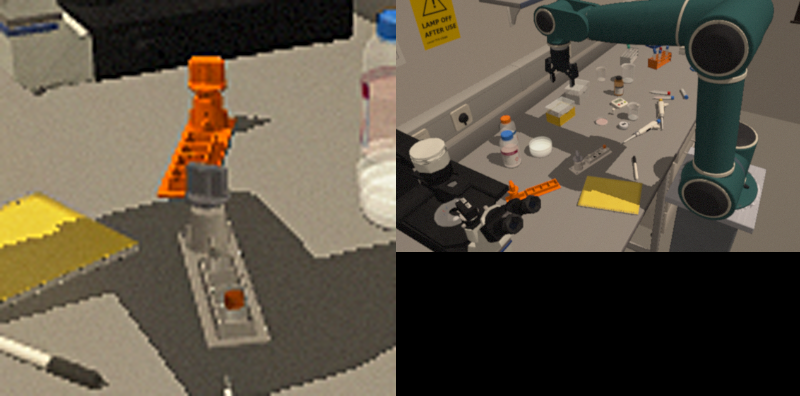

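The side inset confirms it: the orange look-alike stands behind the white box. The white box is centred near x 0.47, y 0.09 and turned about -17°. Next I move the wrist camera over it.

>>> jog_arm:
  motion:
    - [[0.025, -0.045, 0, 0, 0, 0], [0.05, -0.09, 0, 0, 0, 0], [0.07, -0.13, 0, 0, 0, 0], [0.08, -0.17, 0, 0, 0, 0], [0.08, -0.185, 0, 0, 0, 0], [0.08, -0.185, 0, 0, 0, 0], [0.08, -0.185, 0, 0, 0, 0]]

```text
time: 0.85
ee_pos: [0.4903, 0.08, 0.3041]
orientation: [0.0, 0.707, 0.707, 0.0]
wrist_force: [-0.1, -1.1, 0.7]
opening: 0.0854
grasp_force: 0.0
```

```bash
python3 - <<'E'
from h import *
st,im=snap('wrist','w1.png'); print(st['time'],st['ee_pos'],st['q'].round(3))
C=cam('wrist',st); np.save('w1.npy',np.r_[st['ee_pos'],st['orientation']])
E
```

```text
0.85 [0.49033561 0.07995068 0.30408365] [ 0.11  -0.28   1.813 -0.     1.607  0.11 ]
```

View pics/w1.png

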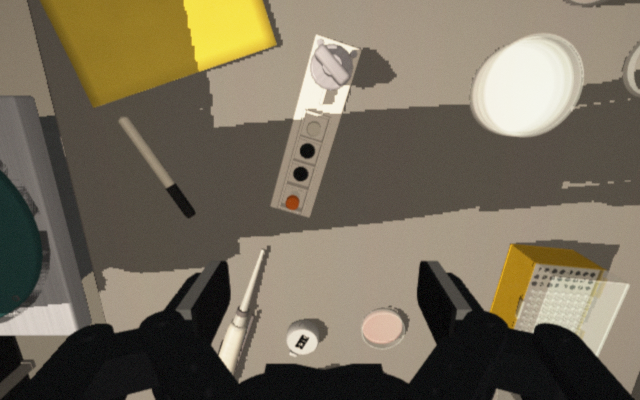

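The box has corners at (317,35), (361,48), (270,207) and (309,217), with cushions at (307,151) and (301,174). The wing is around (332,65). I'll measure these properly and crop to the wing.

```bash
cat >> h.py <<'E'
def camsaved(f):
    v=np.load(f); return cam('wrist',dict(ee_pos=v[:3],orientation=v[3:]))
E
python3 - <<'E'
from h import *
C=camsaved('w1.npy'); im=cv2.imread('pics/w1.png')
g=im.max(2); m=(g<35).astype(np.uint8); m[:135]=0;m[190:]=0;m[:,:285]=0;m[:,325:]=0
n,l,s,c=cv2.connectedComponentsWithStats(m)
for i in range(1,n):
    if s[i,4]>30: print('pad',c[i],s[i,4],ray(C,c[i],.006).round(4))
for uv in [(317,35),(361,48),(270,207),(309,217)]: print(ray(C,uv,.004).round(4))
print('orange',ray(C,(293,202),.035),'white',ray(C,(315,128),.035))
cv2.imwrite('pics/w1c.png',cv2.resize(im[25:135,270:410],None,fx=5,fy=5,interpolation=cv2.INTER_CUBIC))
E
```

```text
pad [306.92361111 150.55555556] 144 [0.472  0.1006 0.006 ]
pad [300.03053435 173.67938931] 131 [0.4636 0.0738 0.006 ]
[0.4842 0.2192 0.004 ]
[0.5299 0.207  0.004 ]
[0.4264 0.0322 0.004 ]
[0.4732 0.0193 0.004 ]
orange [0.45728167 0.04864099 0.035     ] white [0.48213016 0.12829297 0.035     ]
```

View pics/w1c.png

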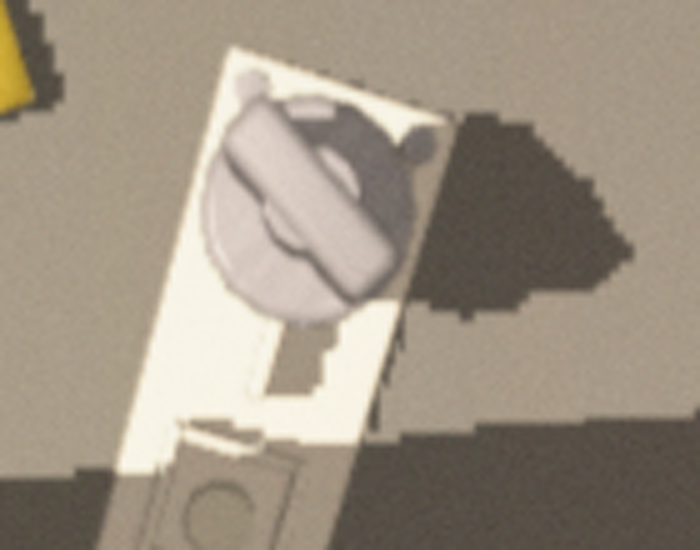

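The crop shows the wing's top face with corners at crop (262,97), (228,135), (355,298) and (398,255).

```bash
python3 - <<'E'
from h import *
C=camsaved('w1.npy')
p=[ray(C,(u/5+270-.4,v/5+25-.4),.082)[:2] for u,v in[(262,97),(228,135),(355,298),(398,255)]]
p=np.array(p);print(p.round(4),'centre',p.mean(0).round(4))
for a,b in((0,3),(1,2)): d=p[b]-p[a];print(np.degrees(np.arctan2(d[1],d[0])),np.linalg.norm(d))
print(np.array([.4768,.1158])+.072*np.array([.2924,.9563]))
print('collar',ray(C,(307/5+270-.4,208/5+25-.4),.055))
# loose vials: from first wrist picture + scene
im=cv2.imread('pics/wrist0.png');cv2.imwrite('pics/x.png',im[310:400,180:280])
E
```

```text
[[0.4896 0.1999]
 [0.484  0.1942]
 [0.5053 0.1689]
 [0.5124 0.1757]] centre [0.4978 0.1847]
-46.6393803790266 0.033271362416116244
-49.87982871868495 0.03309704610513672
[0.4978528 0.1846536]
collar [0.49767135 0.18529131 0.055     ]
```

>>> jog_arm:
  motion:
    - [[0.02, 0.001, 0.02, 0, 0, -0.14], [0.04, 0.002, 0.045, 0, 0, -0.28], [0.06, 0.004, 0.07, 0, 0, -0.42], [0.085, 0.006, 0.095, 0, 0, -0.56], [0.1047, 0.0075, 0.115, 0, 0, -0.7], [0.1047, 0.0075, 0.13, 0, 0, -0.7285], [0.1047, 0.0075, 0.135, 0, 0, -0.7285], [0.1047, 0.0075, 0.135, 0, 0, -0.7285]]
  gripper: 120
  force: 40

```text
time: 1.7
ee_pos: [0.4978, 0.184, 0.1683]
orientation: [-0.0, 0.41, 0.912, -0.001]
wrist_force: [-0.7, -0.7, -0.5]
opening: 0.0452
grasp_force: 0.0
```

```bash
python3 - <<'E'
from h import *
st,im=snap('wrist','w2.png'); print(st['time'],st['ee_pos'],st['q'].round(3),st['orientation'],st['opening'])
E
```

```text
1.7 [0.49779966 0.18403251 0.16829612] [ 0.306 -0.13   1.909 -0.     1.364 -0.419] [-4.63322944e-04  4.10184825e-01  9.12002148e-01 -5.27097174e-04] 0.045158927999386214
```

View pics/w2.png

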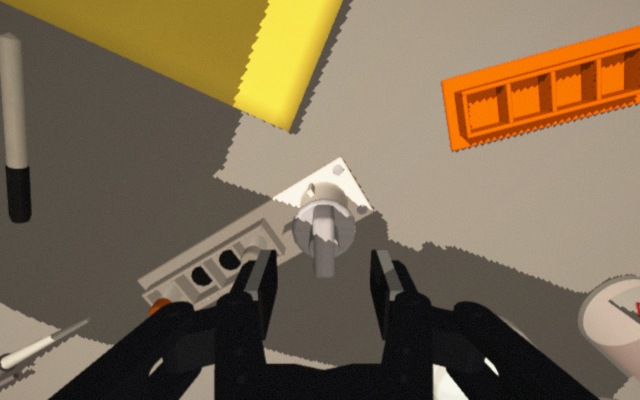

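The wing at (323,245) sits centred between the fingers and parallel to the pads. Now I descend and grip it.

>>> jog_arm:
  motion:
    - [[0, 0, 0.02, 0, 0, 0], [0, 0, 0.037, 0, 0, 0], [0, 0, 0.037, 0, 0, 0], [0, 0, 0.037, 0, 0, 0]]

```text
time: 2.15
ee_pos: [0.498, 0.1844, 0.1331]
orientation: [0.0, 0.409, 0.912, 0.0]
wrist_force: [-0.5, 0.1, 0.7]
opening: 0.0454
grasp_force: 0.0
```

>>> jog_arm:
  motion:
    - [[0, 0, 0, 0, 0, 0], [0, 0, 0, 0, 0, 0], [0, 0, 0, 0, 0, 0], [0, 0, 0, 0, 0, 0], [0, 0, 0, 0, 0, 0], [0, 0, 0, 0, 0, 0]]
  gripper: 255
  force: 40

```text
time: 2.75
ee_pos: [0.4976, 0.1846, 0.132]
orientation: [0.0, 0.409, 0.913, -0.0]
wrist_force: [-0.4, -3.5, 2.2]
opening: 0.011
grasp_force: 42.7
```

>>> jog_arm:
  motion:
    - [[0, 0, 0.003, 0, 0, 0], [0, 0, 0.005, 0, 0, 0], [0, 0, 0.005, 0, 0, 0]]

```text
time: 3.05
ee_pos: [0.4977, 0.1846, 0.1272]
orientation: [0.0, 0.409, 0.913, 0.0]
wrist_force: [-3.3, -3.9, 10.3]
opening: 0.0107
grasp_force: 44.0
```

>>> jog_arm:
  motion:
    - [[0, 0, 0.002, 0, 0, 0], [0, 0, 0.003, 0, 0, 0], [0, 0, 0.003, 0, 0, 0]]

```text
time: 3.35
ee_pos: [0.4978, 0.1847, 0.1247]
orientation: [0.0, 0.409, 0.913, 0.0]
wrist_force: [-5.3, -4.4, 16.1]
opening: 0.0107
grasp_force: 44.6
```

>>> jog_arm:
  motion:
    - [[0, 0, 0.0005, 0, 0, 0.1], [0, 0, 0.0007, 0, 0, 0.22], [0, 0, 0.0009, 0, 0, 0.34], [0, 0, 0.001, 0, 0, 0.46], [0, 0, 0.0012, 0, 0, 0.58], [0, 0, 0.0014, 0, 0, 0.7], [0, 0, 0.0015, 0, 0, 0.8], [0, 0, 0.0015, 0, 0, 0.8]]

```text
time: 4.15
ee_pos: [0.4979, 0.1847, 0.1235]
orientation: [0.0, 0.733, 0.68, 0.0]
wrist_force: [-4.9, -5.2, 15.2]
opening: 0.0113
grasp_force: 44.7
```

>>> jog_arm:
  motion:
    - [[0, 0, 0.0004, 0, 0, 0.1], [0, 0, 0.0006, 0, 0, 0.22], [0, 0, 0.0008, 0, 0, 0.34], [0, 0, 0.001, 0, 0, 0.46], [0, 0, 0.0011, 0, 0, 0.58], [0, 0, 0.0013, 0, 0, 0.7], [0, 0, 0.0014, 0, 0, 0.82], [0, 0, 0.0014, 0, 0, 0.82]]

```text
time: 4.95
ee_pos: [0.498, 0.1845, 0.1222]
orientation: [0.0, 0.944, 0.331, 0.001]
wrist_force: [-5.2, -7.0, 16.5]
opening: 0.0113
grasp_force: 44.8
```

>>> jog_arm:
  motion:
    - [[0, 0, 0.0003, 0, 0, 0.1], [0, 0, 0.0005, 0, 0, 0.22], [0, 0, 0.0006, 0, 0, 0.34], [0, 0, 0.0008, 0, 0, 0.46], [0, 0, 0.0009, 0, 0, 0.58], [0, 0, 0.0011, 0, 0, 0.7], [0, 0, 0.0012, 0, 0, 0.82], [0, 0, 0.0012, 0, 0, 0.82]]

```text
time: 5.75
ee_pos: [0.498, 0.1844, 0.1211]
orientation: [0.0, 0.997, -0.073, 0.001]
wrist_force: [-4.1, -8.3, 18.0]
opening: 0.0111
grasp_force: 45.1
```

>>> jog_arm:
  motion:
    - [[0, 0, 0.0003, 0, 0, 0.1], [0, 0, 0.0005, 0, 0, 0.22], [0, 0, 0.0006, 0, 0, 0.34], [0, 0, 0.0008, 0, 0, 0.46], [0, 0, 0.0009, 0, 0, 0.58], [0, 0, 0.0011, 0, 0, 0.7], [0, 0, 0.0012, 0, 0, 0.82], [0, 0, 0.0012, 0, 0, 0.82]]

```text
time: 6.55
ee_pos: [0.4978, 0.1843, 0.1199]
orientation: [0.0, 0.886, -0.464, 0.001]
wrist_force: [-7.9, -9.5, 20.5]
opening: 0.0111
grasp_force: 45.4
```

```bash
python3 - <<'E'
from h import *
st=telemetry.observe(); print(st['time'],st['ee_pos'],st['q'].round(3),st['orientation'],st['moment'],st['wrist_force'])
E
```

```text
6.55 [0.49782754 0.18431669 0.11994904] [ 3.070e-01 -8.600e-02  1.952e+00 -1.000e-03  1.275e+00  2.843e+00] [ 2.25081577e-04  8.85755965e-01 -4.64150853e-01  5.52919779e-04] [-1.82583558  1.53803219 -0.03838924] [-7.9039343  -9.53690391 20.51953523]
```

>>> jog_arm:
  motion:
    - [[0, 0, -0.002, 0, 0, 0], [0, 0, -0.005, 0, 0, 0], [0, 0, -0.005, 0, 0, 0], [0, 0, -0.005, 0, 0, 0], [0, 0, -0.03, 0, 0, 0], [0, 0, -0.055, 0, 0, 0], [0, 0, -0.055, 0, 0, -0.12], [0, 0, -0.055, 0, 0, -0.24]]
  gripper: 110

```text
time: 7.35
ee_pos: [0.4977, 0.1848, 0.1742]
orientation: [-0.0, 0.937, -0.35, 0.0]
wrist_force: [0.5, -0.4, 0.1]
opening: 0.049
grasp_force: 0.0
```

>>> jog_arm:
  motion:
    - [[0, 0, 0, 0, 0, -0.14], [0, 0, 0, 0, 0, -0.28], [0, 0, 0, 0, 0, -0.42], [0, 0, 0, 0, 0, -0.56], [0, 0, 0, 0, 0, -0.7], [0, 0, 0, 0, 0, -0.84], [0, 0, 0, 0, 0, -0.98], [0, 0, 0, 0, 0, -1.12]]

```text
time: 8.15
ee_pos: [0.4974, 0.1847, 0.1732]
orientation: [-0.0, 0.98, 0.201, -0.0]
wrist_force: [0.7, 0.6, 0.1]
opening: 0.0482
grasp_force: 0.0
```

>>> jog_arm:
  motion:
    - [[0, 0, 0, 0, 0, -0.14], [0, 0, 0, 0, 0, -0.28], [0, 0, 0, 0, 0, -0.42], [0, 0, 0, 0, 0, -0.56], [0, 0, 0, 0, 0, -0.7], [0, 0, 0, 0, 0, -0.84], [0, 0, 0, 0, 0, -0.98], [0, 0, 0, 0, 0, -1.12]]

```text
time: 8.95
ee_pos: [0.4974, 0.1847, 0.1732]
orientation: [-0.0, 0.723, 0.691, -0.0]
wrist_force: [-0.5, -0.4, -0.7]
opening: 0.0484
grasp_force: 0.0
```

>>> jog_arm:
  motion:
    - [[0, 0, 0, 0, 0, -0.14], [0, 0, 0, 0, 0, -0.28], [0, 0, 0, 0, 0, -0.42], [0, 0, 0, 0, 0, -0.56], [0, 0, 0, 0, 0, -0.6616], [0, 0, 0, 0, 0, -0.6616], [0, 0, 0, 0, 0, -0.6616]]

```text
time: 9.65
ee_pos: [0.4974, 0.1847, 0.1734]
orientation: [-0.0, 0.463, 0.886, -0.0]
wrist_force: [-1.0, 0.3, -0.5]
opening: 0.0486
grasp_force: 0.0
```

```bash
python3 - <<'E'
from h import *
st,im=snap('wrist','w3.png'); print(st['time'],st['ee_pos'],st['q'].round(3),st['orientation'],st['opening'],st['wrist_force'])
np.save('w3.npy',np.r_[st['ee_pos'],st['orientation']])
C=cam('wrist',st)
for z in(.082,.078,.074): print(z,proj(C,(.4978,.1847,z)))
x=R.from_euler('z',-48.3-186.8,degrees=True).apply([1,0,0])*.018
for z in(.082,.078,.051,.055,.047): print('ends',z,proj(C,np.array([.4978,.1847,z])+x),proj(C,np.array([.4978,.1847,z])-x))
E
```

```text
9.65 [0.49742991 0.18473539 0.17335422] [ 0.307 -0.135  1.905  0.     1.372 -0.3  ] [-1.49396539e-04  4.63476254e-01  8.86109323e-01 -8.43165712e-05] 0.04863788557429133 [-0.9835902   0.25239372 -0.45710649]
0.082 [322.91359936 247.96626908]
0.078 [322.92812645 244.80137027]
0.074 [322.94205899 241.76600177]
ends 0.082 [322.80505729 217.25365823] [323.01564128 276.83962211]
ends 0.078 [322.82237533 214.65174289] [323.02767297 273.18206791]
ends 0.051 [322.9222336  199.64873627] [323.09766032 251.90638881]
ends 0.055 [322.90907028 201.62643207] [323.08837454 254.72920184]
ends 0.047 [322.93491091 197.74405772] [323.10662064 249.18251081]
```

View pics/w3.png

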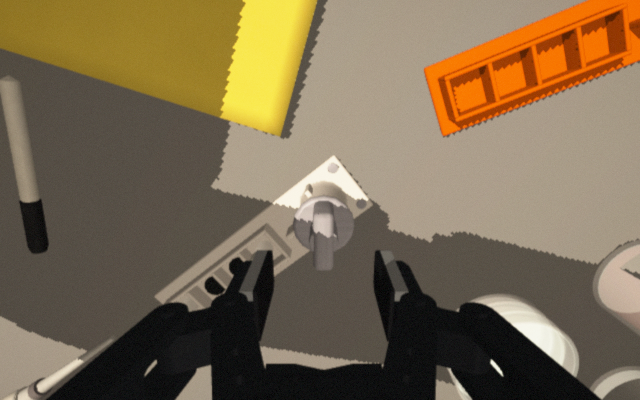

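The wing's near end is now at row 271, about 4 mm lower than before. That matches roughly 3.2 rad of cutting. I'll do a second, shorter stroke for margin.

>>> jog_arm:
  motion:
    - [[0, 0, 0.02, 0, 0, 0], [0, 0, 0.04, 0, 0, 0], [0, 0, 0.0455, 0, 0, 0], [0, 0, 0.0455, 0, 0, 0]]

```text
time: 10.1
ee_pos: [0.4972, 0.1846, 0.1275]
orientation: [-0.001, 0.463, 0.887, -0.001]
wrist_force: [-0.5, -0.9, 0.4]
opening: 0.0485
grasp_force: 0.0
```

>>> jog_arm:
  motion:
    - [[0, 0, 0, 0, 0, 0], [0, 0, 0, 0, 0, 0], [0, 0, 0, 0, 0, 0], [0, 0, 0, 0, 0, 0], [0, 0, 0, 0, 0, 0], [0, 0, 0, 0, 0, 0]]
  gripper: 255
  force: 50

```text
time: 10.7
ee_pos: [0.4976, 0.1847, 0.1283]
orientation: [0.0, 0.462, 0.887, 0.0]
wrist_force: [-1.2, -1.0, 0.7]
opening: 0.0108
grasp_force: 52.1
```

>>> jog_arm:
  motion:
    - [[0, 0, 0.003, 0, 0, 0], [0, 0, 0.006, 0, 0, 0], [0, 0, 0.0075, 0, 0, 0], [0, 0, 0.0075, 0, 0, 0]]

```text
time: 11.1
ee_pos: [0.4977, 0.1847, 0.1213]
orientation: [0.0, 0.462, 0.887, 0.0]
wrist_force: [-4.8, -4.4, 13.8]
opening: 0.0111
grasp_force: 53.9
```

>>> jog_arm:
  motion:
    - [[0, 0, 0.001, 0, 0, 0], [0, 0, 0.0015, 0, 0, 0.1], [0, 0, 0.0017, 0, 0, 0.22], [0, 0, 0.0019, 0, 0, 0.34], [0, 0, 0.002, 0, 0, 0.46], [0, 0, 0.0022, 0, 0, 0.58], [0, 0, 0.0024, 0, 0, 0.7], [0, 0, 0.0025, 0, 0, 0.8]]

```text
time: 11.9
ee_pos: [0.498, 0.1847, 0.1194]
orientation: [0.0, 0.773, 0.635, 0.001]
wrist_force: [-5.4, -4.9, 16.6]
opening: 0.0108
grasp_force: 54.3
```

>>> jog_arm:
  motion:
    - [[0, 0, 0.0001, 0, 0, 0.1], [0, 0, 0.0001, 0, 0, 0.1], [0, 0, 0.0001, 0, 0, 0.1]]

```text
time: 12.2
ee_pos: [0.498, 0.1847, 0.1192]
orientation: [0.0, 0.802, 0.597, 0.001]
wrist_force: [-5.2, -5.6, 16.9]
opening: 0.0111
grasp_force: 54.2
```

>>> jog_arm:
  motion:
    - [[0, 0, -0.002, 0, 0, 0], [0, 0, -0.006, 0, 0, 0], [0, 0, -0.006, 0, 0, 0], [0, 0, -0.006, 0, 0, 0], [0, 0, -0.05, 0, 0, 0], [0, 0, -0.09, 0, 0, 0], [0, 0, -0.13, 0, 0, 0], [0, 0, -0.17, 0, 0, 0]]
  gripper: 110

```text
time: 13.0
ee_pos: [0.4972, 0.1846, 0.2894]
orientation: [-0.0, 0.802, 0.598, -0.0]
wrist_force: [1.1, 0.0, 0.4]
opening: 0.0486
grasp_force: 0.0
```

>>> jog_arm:
  motion:
    - [[-0.04, 0.012, -0.01, 0, 0, 0], [-0.085, 0.025, -0.01, 0, 0, 0], [-0.13, 0.04, -0.01, 0, 0, 0], [-0.175, 0.053, -0.01, 0, 0, 0], [-0.22, 0.065, -0.01, 0, 0, 0], [-0.265, 0.08, -0.01, 0, 0, 0], [-0.31, 0.092, -0.01, 0, 0, 0], [-0.355, 0.105, -0.01, 0, 0, 0]]

```text
time: 13.8
ee_pos: [0.4962, -0.1874, 0.2978]
orientation: [-0.0, 0.802, 0.597, 0.0]
wrist_force: [-0.2, 0.2, -0.1]
opening: 0.0482
grasp_force: 0.0
```

>>> jog_arm:
  motion:
    - [[-0.03, 0.01, 0, 0, 0, 0], [-0.07, 0.022, 0, 0, 0, 0], [-0.11, 0.034, 0, 0, 0, 0], [-0.11, 0.034, 0, 0, 0, 0], [-0.11, 0.034, 0, 0, 0, 0]]

```text
time: 14.3
ee_pos: [0.4976, -0.3012, 0.2973]
orientation: [-0.001, 0.802, 0.597, -0.0]
wrist_force: [0.2, 0.1, 0.1]
opening: 0.0487
grasp_force: 0.0
```

```bash
python3 - <<'E'
from h import *
st,im=snap('wrist','w4.png'); print(st['time'],st['ee_pos'],st['q'].round(3),st['orientation'],st['opening'])
np.save('w4.npy',np.r_[st['ee_pos'],st['orientation']])
C=cam('wrist',st)
for p in[(.556,-.225,.031),(.468,-.319,.031),(.46,-.246,0)]: print(proj(C,p))
E
```

```text
14.3 [ 0.49757522 -0.30122843  0.29728188] [-0.588 -0.085  1.655  0.     1.572 -0.297] [-6.04489342e-04  8.02290908e-01  5.96932927e-01 -1.23050800e-04] 0.04869624675994635
[358.51600722  85.0548134 ]
[302.29047236 197.83904289]
[277.05069284 131.53979605]
```

View pics/w4.png

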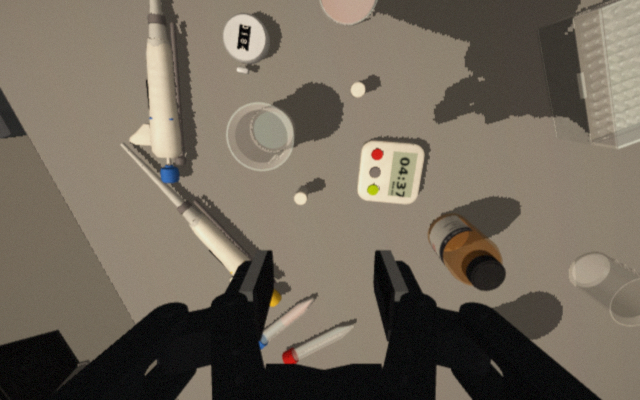

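The caps are at (358,90) and (301,198). The beaker rim is at (260,136) and the timer is around (390,172), both clear of a descent on either vial.

```bash
cat >> h.py <<'E'
def shift(st,p):  # tool-axis shift to bring TCP to p
    w,x,y,z=st['orientation']; T=R.from_quat([x,y,z,w]); return T.inv().apply(np.array(p)-st['ee_pos']).round(4)
E
python3 - <<'E'
from h import *
C=camsaved('w4.npy'); im=cv2.imread('pics/w4.png'); st=telemetry.observe()
for u,v in((358,90),(301,198)):
    s=im[v-14:v+14,u-14:u+14]; m=(s.min(2)>165).astype(np.uint8)
    n,l,t,c=cv2.connectedComponentsWithStats(m); i=1+t[1:,4].argmax(); q=c[i]+(u-14,v-14)
    p=ray(C,q,.030); print(q,t[i],p, 'above',shift(st,(p[0],p[1],.16)),'grip',shift(st,(p[0],p[1],.089)))
E
```

```text
[357.48344371  89.45695364] [  7   7  14  14 151] [ 0.55408814 -0.22865217  0.03      ] above [0.0848 0.0335 0.1376] grip [0.0848 0.0336 0.2086]
[299.73148148 198.25925926] [  7   9  12  12 108] [ 0.46502831 -0.31893212  0.03      ] above [-0.0272 -0.0259  0.1375] grip [-0.0272 -0.0259  0.2085]
```

>>> jog_arm:
  motion:
    - [[-0.015, -0.014, 0.03, 0, 0, 0], [-0.027, -0.0255, 0.07, 0, 0, 0], [-0.027, -0.0255, 0.11, 0, 0, 0], [-0.027, -0.0255, 0.15, 0, 0, 0], [-0.027, -0.0255, 0.18, 0, 0, 0], [-0.027, -0.0255, 0.2, 0, 0, 0], [-0.027, -0.0255, 0.2085, 0, 0, 0], [-0.027, -0.0255, 0.2085, 0, 0, 0]]

```text
time: 15.15
ee_pos: [0.4656, -0.3183, 0.089]
orientation: [-0.001, 0.802, 0.598, -0.0]
wrist_force: [0.9, 0.6, 0.3]
opening: 0.0486
grasp_force: 0.0
```

>>> jog_arm:
  motion:
    - [[0, 0, 0, 0, 0, 0], [0, 0, 0, 0, 0, 0], [0, 0, 0, 0, 0, 0], [0, 0, 0, 0, 0, 0], [0, 0, 0, 0, 0, 0], [0, 0, 0, 0, 0, 0]]
  gripper: 255
  force: 25

```text
time: 15.75
ee_pos: [0.4661, -0.3196, 0.0908]
orientation: [0.001, 0.802, 0.598, 0.0]
wrist_force: [-1.0, 1.7, 7.9]
opening: 0.0134
grasp_force: 24.5
```

>>> jog_arm:
  motion:
    - [[0, 0, -0.01, 0, 0, 0], [0, 0, -0.04, 0, 0, 0], [0, 0, -0.08, 0, 0, 0], [0, 0, -0.11, 0, 0, 0], [0, 0, -0.11, 0, 0, 0]]

```text
time: 16.25
ee_pos: [0.4666, -0.32, 0.2052]
orientation: [0.003, 0.802, 0.598, 0.001]
wrist_force: [0.5, -0.2, -0.5]
opening: 0.0132
grasp_force: 24.5
```

```bash
python3 - <<'E'
from h import *
st,im=snap('wrist','w5.png'); print(st['time'],st['ee_pos'],st['q'].round(3),st['orientation'],st['opening'])
np.save('w5.npy',np.r_[st['ee_pos'],st['orientation']])
o=np.array([.4768,.1158])
for y in(-.016,-.044):
    p=o+y*np.array([.2924,.9563]); print(p, shift(st,(*p,.2)))
w,x,y,z=st['orientation']; t=R.from_quat([x,y,z,w]).apply([0,1,0]); print(np.degrees(np.arctan2(t[1],t[0])))
E
```

```text
16.25 [ 0.46662557 -0.31999971  0.20515653] [-0.646 -0.081  1.803  0.     1.413 -0.356] [0.00341161 0.80184372 0.59752323 0.00100355] 0.013210035668072105
[0.4721216 0.1004992] [ 0.4045 -0.115   0.0034]
[0.4639344 0.0737228] [ 0.3765 -0.1152  0.0035]
-16.613554396085384
```

View pics/w5.png

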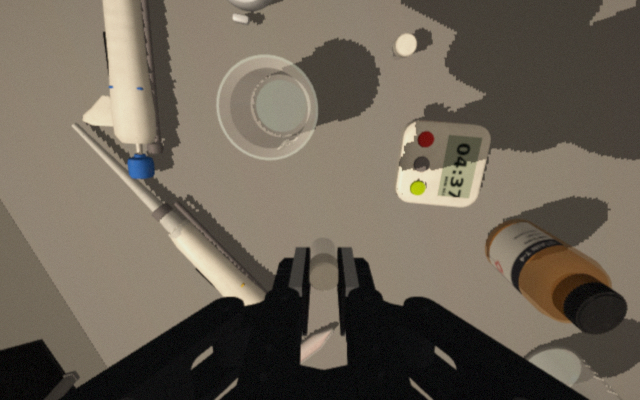

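```bash
python3 - <<'E'
from h import *
C=camsaved('w5.npy'); v=np.load('w5.npy'); w,x,y,z=v[3:]; T=R.from_quat([x,y,z,w])
for d in(.0598,.0698,.073,.0908): print(d,[proj(C,v[:3]+T.apply([a,b,d])).round(0) for a,b in((0,0),(.0075,0),(-.0075,0),(0,.0075),(0,-.0075))])
im=cv2.imread('pics/w5.png')[215:325,260:390]; cv2.imwrite('pics/w5c.png',cv2.resize(im,None,fx=5,fy=5,interpolation=cv2.INTER_CUBIC))
E
```

```text
0.0598 [array([324., 279.]), array([324., 264.]), array([324., 293.]), array([340., 279.]), array([307., 279.])]
0.0698 [array([324., 268.]), array([324., 254.]), array([324., 281.]), array([339., 268.]), array([308., 268.])]
0.073 [array([324., 264.]), array([324., 251.]), array([324., 278.]), array([339., 264.]), array([308., 264.])]
0.0908 [array([324., 248.]), array([324., 236.]), array([324., 261.]), array([337., 248.]), array([310., 248.])]
```

View pics/w5c.png

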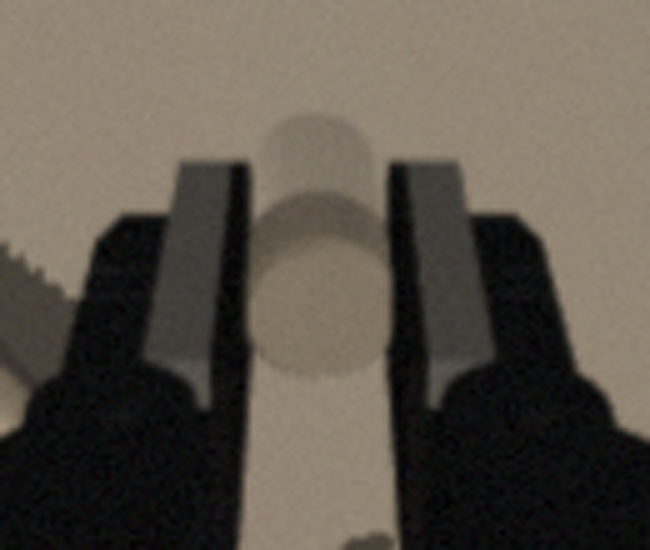

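The grasped vial hangs upright and centred: its cap is at (324,276) against a predicted (324,279). Next I carry it to the -16 cell.

>>> jog_arm:
  motion:
    - [[0.03, -0.009, 0, 0, 0, 0], [0.07, -0.02, 0, 0, 0, 0], [0.115, -0.033, 0, 0, 0, 0], [0.16, -0.046, 0, 0, 0, 0], [0.205, -0.058, 0, 0, 0, 0], [0.25, -0.071, 0, 0, 0, 0], [0.295, -0.084, 0, 0, 0, 0], [0.335, -0.095, 0, 0, 0, 0]]

```text
time: 17.1
ee_pos: [0.4696, 0.031, 0.1988]
orientation: [-0.0, 0.802, 0.598, -0.0]
wrist_force: [1.2, -0.1, -0.8]
opening: 0.0132
grasp_force: 24.5
```

>>> jog_arm:
  motion:
    - [[0.03, -0.008, 0.01, 0, 0, 0], [0.055, -0.016, 0.03, 0, 0, 0], [0.069, -0.02, 0.045, 0, 0, 0], [0.069, -0.02, 0.055, 0, 0, 0], [0.069, -0.02, 0.055, 0, 0, 0], [0.069, -0.02, 0.055, 0, 0, 0]]

```text
time: 17.7
ee_pos: [0.471, 0.1001, 0.1446]
orientation: [-0.0, 0.802, 0.597, -0.0]
wrist_force: [0.8, -0.5, -0.8]
opening: 0.013
grasp_force: 24.5
```

```bash
python3 - <<'E'
from h import *
st,im=snap('wrist','w6.png'); print(st['time'],st['ee_pos'],st['orientation'],st['opening'])
np.save('w6.npy',np.r_[st['ee_pos'],st['orientation']])
C=cam('wrist',st)
m=(im.max(2)<35).astype(np.uint8); print(proj(C,(.4721,.1005,.006)),proj(C,(.4639,.0737,.006)))
print(shift(st,(.4721,.1005,.095)))
w,x,y,z=st['orientation']; t=R.from_quat([x,y,z,w]); print(t.apply([0,0,1]))
E
```

```text
17.7 [0.47095446 0.10012286 0.14464223] [-3.71353250e-06  8.02021402e-01  5.97295271e-01 -1.73401608e-04] 0.012960218681856001
[324.95996354 216.38308534] [324.67498254 253.21206534]
[0.0007 0.001  0.0496]
[-2.82579753e-04 -2.01187256e-04 -9.99999940e-01]
```

View pics/w6.png

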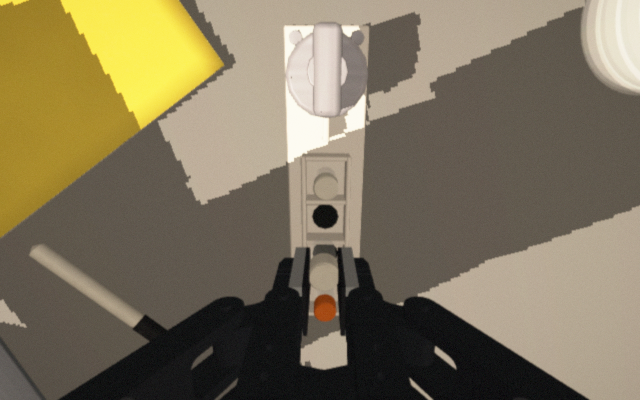

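The target cushion is at (325,216), exactly where predicted. The wing is turned and the stock vials are undisturbed, so I lower the vial.

>>> jog_arm:
  motion:
    - [[0, 0.001, 0.015, 0, 0, 0], [0, 0.001, 0.03, 0, 0, 0], [0, 0.001, 0.04, 0, 0, 0], [0, 0.001, 0.046, 0, 0, 0], [0, 0.001, 0.0485, 0, 0, 0], [0, 0.001, 0.0485, 0, 0, 0], [0, 0.001, 0.0485, 0, 0, 0]]

```text
time: 18.45
ee_pos: [0.4721, 0.1007, 0.0967]
orientation: [-0.0, 0.802, 0.598, 0.0]
wrist_force: [-6.0, 0.8, 12.3]
opening: 0.0131
grasp_force: 25.5
```

>>> jog_arm:
  motion:
    - [[0, 0, -0.001, 0, 0, 0], [0, 0, -0.001, 0, 0, 0], [0, 0, -0.001, 0, 0, 0], [0, 0, -0.001, 0, 0, 0], [0, 0, -0.02, 0, 0, 0], [0, 0, -0.06, 0, 0, 0], [0, 0, -0.1, 0, 0, 0], [0, 0, -0.1, 0, 0, 0]]
  gripper: 110

```text
time: 19.25
ee_pos: [0.4734, 0.1008, 0.2014]
orientation: [0.002, 0.802, 0.598, 0.003]
wrist_force: [0.9, 0.1, -0.4]
opening: 0.0488
grasp_force: 0.0
```

```bash
python3 - <<'E'
from h import *
st,im=snap('wrist','w7.png'); print(st['time'],st['ee_pos'],st['opening'])
np.save('w7.npy',np.r_[st['ee_pos'],st['orientation']])
C=cam('wrist',st); print(proj(C,(.4721,.1005,.037)),proj(C,(.4804,.1273,.035)),proj(C,(.4557,.0469,.035)),proj(C,(.4639,.0737,.006)))
print(shift(st,(.5541,-.2287,.2)),shift(st,(.5541,-.2287,.09)))
cv2.imwrite('pics/w7c.png',cv2.resize(cv2.imread('pics/w7.png')[80:300,240:420],None,fx=2.7,fy=2.7))
E
```

```text
19.25 [0.47336089 0.10075345 0.2014109 ] 0.04878210087828083
[320.53363078 206.80920569] [320.80707682 170.20363377] [320.28141515 270.62423726] [320.46053788 225.67051646]
[-0.2926  0.1715  0.0016] [-0.293   0.1708  0.1116]
```

View pics/w7c.png

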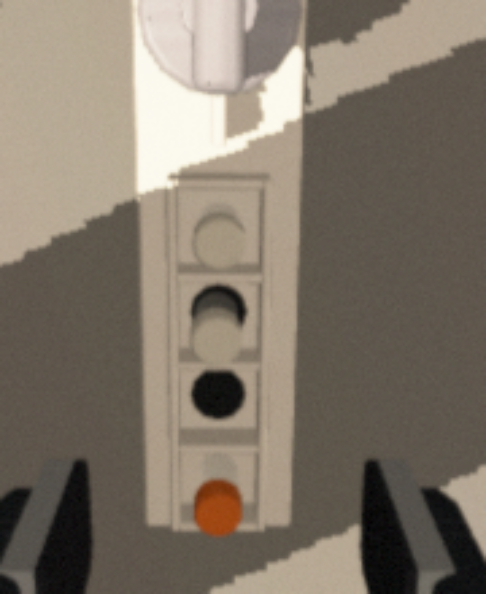

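The vial stands upright in its cell: its cap is at picture (320,206) against a predicted (320.5,206.8). Now the second vial.

>>> jog_arm:
  motion:
    - [[-0.035, 0.02, 0, 0, 0, 0], [-0.075, 0.044, 0, 0, 0, 0], [-0.115, 0.067, 0, 0, 0, 0], [-0.155, 0.091, 0, 0, 0, 0], [-0.195, 0.114, 0, 0, 0, 0], [-0.235, 0.138, 0, 0, 0, 0], [-0.27, 0.158, 0, 0, 0, 0], [-0.2925, 0.1713, 0, 0, 0, 0]]

```text
time: 20.1
ee_pos: [0.5522, -0.2313, 0.1943]
orientation: [-0.001, 0.802, 0.597, -0.001]
wrist_force: [0.2, 0.0, -0.3]
opening: 0.0483
grasp_force: 0.0
```

>>> jog_arm:
  motion:
    - [[0, 0, 0.02, 0, 0, 0], [0, 0, 0.05, 0, 0, 0], [0, 0, 0.06, 0, 0, 0], [0, 0, 0.06, 0, 0, 0]]

```text
time: 20.5
ee_pos: [0.5516, -0.2283, 0.1338]
orientation: [-0.002, 0.802, 0.598, -0.001]
wrist_force: [0.1, 0.4, 1.3]
opening: 0.0486
grasp_force: 0.0
```

```bash
python3 - <<'E'
from h import *
st,im=snap('wrist','w8.png'); print(st['time'],st['ee_pos'],st['orientation'])
C=cam('wrist',st); u,v=proj(C,(.5541,-.2287,.031)); print(u,v)
u,v=int(u),int(v); s=im[v-25:v+25,u-25:u+25]; m=(s.min(2)>165).astype(np.uint8)
n,l,t,c=cv2.connectedComponentsWithStats(m); i=1+t[1:,4].argmax(); q=c[i]+(u-25,v-25); p=ray(C,q,.030); print(q,t[i],p,shift(st,(p[0],p[1],.0905)),shift(st,(.5541,-.2287,.0905)))
E
```

```text
20.5 [ 0.55163208 -0.2283133   0.13376582] [-0.00167614  0.80179007  0.59760275 -0.00090318]
328.4364065283423 238.77928067236908
[329.21428571 243.08163265] [ 14  24  23  13 196] [ 0.55364345 -0.23191865  0.03      ] [-0.0029  0.0031  0.0433] [0.0003 0.0026 0.0433]
```

>>> jog_arm:
  motion:
    - [[-0.0005, 0.0025, 0.01, 0, 0, 0], [-0.0005, 0.0025, 0.03, 0, 0, 0], [-0.0005, 0.0025, 0.0435, 0, 0, 0], [-0.0005, 0.0025, 0.0435, 0, 0, 0], [-0.0005, 0.0025, 0.0435, 0, 0, 0]]

```text
time: 21.05
ee_pos: [0.5549, -0.23, 0.0929]
orientation: [0.0, 0.802, 0.598, 0.0]
wrist_force: [-0.2, -0.5, -0.5]
opening: 0.0486
grasp_force: 0.0
```

>>> jog_arm:
  motion:
    - [[0, 0, 0, 0, 0, 0], [0, 0, 0, 0, 0, 0], [0, 0, 0, 0, 0, 0], [0, 0, 0, 0, 0, 0], [0, 0, 0, 0, 0, 0], [0, 0, 0, 0, 0, 0]]
  gripper: 255
  force: 25

```text
time: 21.65
ee_pos: [0.5549, -0.2301, 0.0932]
orientation: [0.0, 0.802, 0.598, 0.0]
wrist_force: [0.6, -0.6, 6.1]
opening: 0.0129
grasp_force: 24.5
```

>>> jog_arm:
  motion:
    - [[0, 0, -0.01, 0, 0, 0], [0, 0, -0.04, 0, 0, 0], [0, 0, -0.08, 0, 0, 0], [0, 0, -0.11, 0, 0, 0], [0, 0, -0.11, 0, 0, 0], [0, 0, -0.11, 0, 0, 0], [0, 0, -0.11, 0, 0, 0]]

```text
time: 22.35
ee_pos: [0.5543, -0.2298, 0.2014]
orientation: [-0.001, 0.802, 0.598, -0.0]
wrist_force: [-0.6, 1.2, -0.5]
opening: 0.0128
grasp_force: 24.5
```

```bash
python3 - <<'E'
from h import *
st,im=snap('wrist','w9.png'); print(st['time'],st['ee_pos'],st['orientation'],st['opening'])
print(shift(st,(.4639,.0737,.145)))
cv2.imwrite('pics/w9c.png',cv2.resize(cv2.imread('pics/w9.png')[215:325,260:390],None,fx=5,fy=5,interpolation=cv2.INTER_CUBIC))
E
```

```text
22.35 [ 0.55427594 -0.22977404  0.20144037] [-7.07260898e-04  8.01833209e-01  5.97547379e-01 -3.67545454e-04] 0.012827560016487174
[ 0.265  -0.1733  0.0568]
```

View pics/w9c.png

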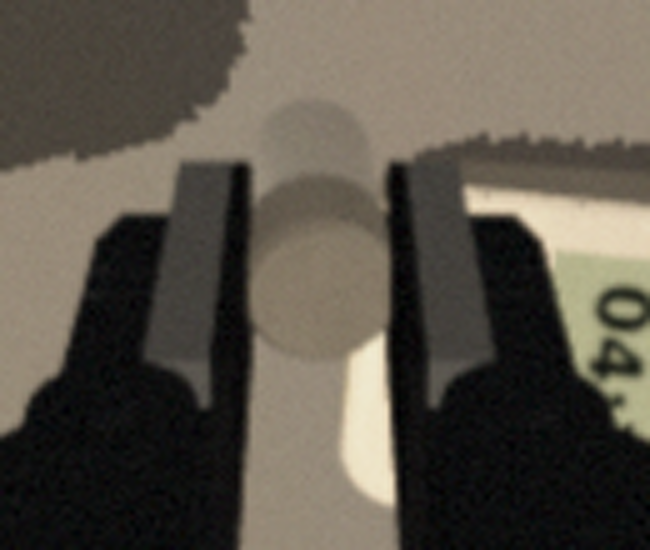

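The second vial also hangs upright, 1 mm toward tool +x. I've now viewed 13 pictures, over the limit of 10, so from here I check with numbers only.

>>> jog_arm:
  motion:
    - [[0.03, -0.02, 0, 0, 0, 0], [0.065, -0.043, 0, 0, 0, 0], [0.1, -0.066, 0, 0, 0, 0], [0.14, -0.092, 0, 0, 0, 0], [0.18, -0.118, 0, 0, 0, 0], [0.22, -0.144, 0, 0, 0, 0], [0.25, -0.164, 0, 0, 0, 0], [0.264, -0.1733, 0, 0, 0, 0]]

```text
time: 23.2
ee_pos: [0.4628, 0.0749, 0.2016]
orientation: [-0.001, 0.801, 0.598, -0.0]
wrist_force: [-0.1, 0.2, -1.0]
opening: 0.013
grasp_force: 24.5
```

>>> jog_arm:
  motion:
    - [[0, 0, 0.02, 0, 0, 0], [0, 0, 0.045, 0, 0, 0], [0, 0, 0.052, 0, 0, 0], [0, 0, 0.052, 0, 0, 0], [0, 0, 0.052, 0, 0, 0], [0, 0, 0.052, 0, 0, 0]]

```text
time: 23.8
ee_pos: [0.4645, 0.0725, 0.1515]
orientation: [0.0, 0.802, 0.597, 0.001]
wrist_force: [0.2, 0.1, 1.1]
opening: 0.0133
grasp_force: 24.5
```

```bash
python3 - <<'E'
from h import *
st=telemetry.observe(); print(st['time'],st['ee_pos'],st['orientation'],st['opening'],shift(st,(.4639,.0737,.0985)))
E
```

```text
23.8 [0.46448166 0.0724617  0.15154561] [3.03803880e-04 8.01925282e-01 5.97424046e-01 5.09435065e-04] 0.013260901115067537 [ 0.001 -0.001  0.053]
```

>>> jog_arm:
  motion:
    - [[0, -0.001, 0.02, 0, 0, 0], [0, -0.001, 0.038, 0, 0, 0], [0, -0.001, 0.047, 0, 0, 0], [0, -0.001, 0.051, 0, 0, 0], [0, -0.001, 0.0525, 0, 0, 0], [0, -0.001, 0.0525, 0, 0, 0]]

```text
time: 24.4
ee_pos: [0.4636, 0.0729, 0.0993]
orientation: [0.0, 0.802, 0.598, 0.001]
wrist_force: [-2.2, 0.4, 2.8]
opening: 0.013
grasp_force: 24.7
```

Contact at the expected height, 0.0993. Now I release.

>>> jog_arm:
  motion:
    - [[0, 0, 0.0003, 0, 0, 0], [0, 0, 0, 0, 0, 0], [0, 0, 0, 0, 0, 0], [0, 0, 0, 0, 0, 0], [0, 0, -0.02, 0, 0, 0], [0, 0, -0.06, 0, 0, 0], [0, 0, -0.1, 0, 0, 0], [0, 0, -0.14, 0, 0, 0]]
  gripper: 110

```text
time: 25.2
ee_pos: [0.4628, 0.0728, 0.2396]
orientation: [-0.0, 0.802, 0.598, -0.0]
wrist_force: [1.8, 0.8, -0.6]
opening: 0.0482
grasp_force: 0.0
```

>>> jog_arm:
  motion:
    - [[0, 0, 0, 0, 0, 0], [0, 0, 0, 0, 0, 0], [0, 0, 0, 0, 0, 0]]

```text
time: 25.5
ee_pos: [0.4628, 0.0728, 0.2367]
orientation: [-0.0, 0.802, 0.598, -0.001]
wrist_force: [1.0, -0.4, 0.6]
opening: 0.0484
grasp_force: 0.0
```

```bash
python3 - <<'E'
from h import *
st,im=snap('wrist','w10.png'); print(st['time'],st['ee_pos'],st['opening'],st['wrist_force'])
C=cam('wrist',st); o=np.array([.4768,.1158]); d=np.array([.2924,.9563])
g=cv2.cvtColor(im,cv2.COLOR_RGB2GRAY)
u0,v0=proj(C,(*(o-.03*d),.02)).astype(int)
s=cv2.resize(g[v0-70:v0+70,u0-30:u0+30],None,fx=4,fy=4,interpolation=cv2.INTER_CUBIC)
r=np.linalg.norm(proj(C,(.4721,.1005,.037))-proj(C,(.4721+.0075,.1005,.037)))*4
ci=cv2.HoughCircles(s,cv2.HOUGH_GRADIENT,1,35,param1=80,param2=14,minRadius=int(r*.85),maxRadius=int(r*1.2))
for c in (ci[0] if ci is not None else []): print('circle',(c[:2]/4+(u0-30,v0-70)).round(1),c[2]/r)
for y,z in((.012,.035),(-.016,.037),(-.044,.037),(-.072,.035)): print('cap exp',y,proj(C,(*(o+y*d),z)).round(1),'pad',proj(C,(*(o+y*d),.006)).round(1))
E
```

```text
25.5 [0.46278088 0.07282797 0.23672179] 0.04836084342447709 [ 1.00017757 -0.39670209  0.62867458]
circle [325.1 152.6] 1.0153532213394891
circle [324.9 181.9] 1.0041954515368392
circle [324.6 217.4] 0.8842499049960593
circle [325.6 123.9] 1.0041954515368392
cap exp 0.012 [325.3 124.4] pad [325.1 121.8]
cap exp -0.016 [325.  158.8] pad [324.9 152.7]
cap exp -0.044 [324.8 190.9] pad [324.7 181.9]
cap exp -0.072 [324.5 220.3] pad [324.5 209.6]
```

Hough caught the dark cushion rims, so I read the brightness along the row instead.

```bash
python3 - <<'E'
import cv2
g=cv2.imread('pics/w10.png',0)
for v in range(138,206,2): print(v,' '.join('%3d'%x for x in g[v,306:345:2]))
E
```

```text
138 161 140 159 153 155 153 153 154 155 156 152 153 152 152 151 151 152 140 163 159
140 163 138 156 150 151 151 149 150 151 151 153 153 150 151 154 153 149 137 162 164
142 162 138 162 159 163 162 160 162 158 153 153 159 162 164 163 163 145 140 170 161
144 161 139 159 157 163 161 160 115  62  35  38  71 126 159 164 162 151 141 170 163
146 163 141 163 162 162 161 106  28  47  46  41  29  30 127 162 161 146 141 168 161
148 163 139 158 159 159 124  37  67  90  92  90  63  30  35 139 163 145 144 170 164
150 160 142 161 161 162  85  76 109 124 134 132 120  75  22 109 161 148 145 168 166
152 162 140 162 159 159  55 107 139 153 154 149 151 134  41  73 162 146 148 165 164
154 156 136 163 162 160  93 141 153 154 152 151 149 152  89  89 162 135 149 168 162
156 164 141 160 160 161 126 151 153 156 154 153 153 149 136 132 159 136 146 165 163
158 162 137 160 156 161 127 158 156 158 155 153 153 156 151 159 164 137 152 165 161
160 164 138 159 152 162 129 151 156 150 150 156 153 154 157 165 160 138 153 163 163
162 160 132 160 157 161 144 143 150 152 151 153 153 155 157 163 163 137 155 158 163
164 163 
[... 1055 characters left out ...]
 146 159 160 121 163 161 164
190 160 141 162 158 153 136 149 151 152 151 149 149 150 159 162 160 118 161 164 162
192 159 135 162 151 156 134 151 153 153 150 149 154 152 159 160 159 112 162 161 164
194 158 135 162 143 140 126 149 150 151 151 148 153 148 143 140 143 111 163 161 159
196 160 134 162 124 118 121 131 150 150 149 150 146 129 122 123 120 113 159 162 160
198 162 136 158 140 141 138 140 144 145 147 145 144 140 139 142 138 127 162 165 161
200 162 141 156 166 168 164 158 158 159 157 157 161 159 158 157 161 151 164 163 161
202 159 145 157 153 161 160 161 162 161 160 159 161 158 161 159 161 118 162 161 160
204 159 142 161 151 160 160 164 158 150 145 148 151 158 161 161 160 120 161 162 161
```

```bash
python3 -c "
from cell import job_done; print(job_done())"
```

```text
the job is handed in; nothing more can be done
None
```

The job is handed in at about 25.5 s: the screw was turned about 4.1 rad under press and sank about 5 mm, and both loose vials were released upright on their cushions. I viewed 13 pictures, over the limit of 10; I checked the second vial from pixel values only and did not re-check the bystanders after the last moves.

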